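# Set the length stop and butt the blank

## Robot

A 6-joint arm with a two-finger parallel gripper is mounted at the origin on the work surface; the furniture and walls round the work are solid. World frame = base frame: x ahead of the robot, y to its left, z up, the work surface at z = 0. Lengths are in m, angles in rad, forces in N, time in s.
With the tool pointing down it reaches from about 0.35 to 0.925 m from the base axis. Payload 6.4 kg.
Tool frame: the origin (TCP) lies at the very end of the fingers, on their centre line; the grasp point (between the pads) lies 19 mm behind it; z points along the fingers, y is the line along which they close (so a half turn about z gives the same grasp; the last joint's range is limited). The gripper opens to 85 mm and grips with 20 to 120 N. Pads are 22 mm wide; open, the fingers measure 114 mm over their backs; the gripper's body (76 mm by 85 mm) begins 54 mm behind the grasp point. The pads swing forward as they close: fully open they stand 13 mm farther back than shut.
Start: joints at [-1.385, 0.245, 1.558, -0, 1.339, -0.174], TCP at [0.229, -0.608, 0.231] pointing down, gripper open.
Joint ranges: [-3.13, 3.13], [-1.02, 2.26], [0.13, 2.54], [-0.95, 4.09], [0.21, 2.88], [-2.74, 2.74]. Speed limits (rad/s): [2.57, 2.57, 3.14, 3.14, 3.14, 3.14].

## Interface

Orientations are given as a rotation vector (axis times angle).
In Python, from plant import robot, read_camera, camera_info gives the robot as it stands.
- The arm moves only by the tool drive_tool, never from a script. Its argument "series" is a list of rows, each a list of 7 numbers: the shift along the tool's x, y, z in mm, then the turn, a rotation vector about the tool's x, y, z in rad, then the closure, from -1 (fully open) to 1 (shut). In form: [[tx, ty, tz, ax, ay, az, claw], ...]. A call has exactly 8 rows; each row is the pose to reach, as a shift and turn from the pose commanded when the call began, along the tool's axes at that moment; what a row does not reach only later rows make up. A row lasts 1/12 s, in which the tool goes at most 41.7 mm and 7.16 degrees, less where a joint would pass 70% of its speed; a pose out of reach is approached as far as the arm can. A call with a gripper value outside its range is refused whole. The fingers move at their own pace and stop on an object; "squeeze" is the grip in N (left out, the last holds). Time passes only in rows, so rows that repeat a pose let the fingers close, or fill a call up. It gives the time, the measured TCP pose, the force, the opening and the grip force at its end, in the units of the state.
- robot.get_state(): the state, without advancing time (a new reading comes with each control period).
- read_camera(name): name is "side" or "top"; returns the picture (400x640x3 uint8, red, green, blue); there is no depth.
- camera_info(name): a dict with "K" (3x3 intrinsics, pixels), "dist_coeffs" ([k1, k2, p1, p2, k3] as OpenCV has them; the pictures are not rectified), "rvec" (rotation vector, rad) and "tvec" (3), from world to camera coordinates, as OpenCV has them. Camera axes: x right, y down, z forward; pixel columns grow to the right and rows downward; lengths in m; the calibration is good to about 2 mm. A picture is of the moment at which its call begins. camera_info takes no time and is no camera call.
- robot.job_done(): hands the job in; it is judged then, once.
The state is a dict: "time": time; "q": joint angles; "joint_vel": joint speeds; "joint_efforts": joint torques, N m; "tool_pos": TCP position; "tcp_rot": TCP orientation; "wrist_force": force on the tool from outside, world axes, zero at the start; "torque": the same for the moment, N m; "gripper_width": finger opening in m; "grasp_force": force on a finger pad.
Only numpy, scipy, OpenCV 4.12 (cv2) and the standard library are available. Lean on these libraries where they do the work, as an engineer would, in place of code of your own. Each camera call takes 0.05 s, during which the arm holds its last target. There are 200 camera calls.

## Task

Set the crosscut jig up for its longest cut with fingertip pushes alone: hold the length stop's release button down while you slide the stop along its track right up to the end stop, then let the button spring fully up so that the stop is locked there. Then push the pine blank along its channel, from the end that is away from the stop, until it butts against the stop plate. Do not pick anything up, do not force the stop while it is locked, and leave the other things on the bench where they are.

Things in the scene. Friction and masses are not known exactly. Their poses are not given: they have to be found in the camera images.
- saw_jig: crosscut jig fixed to the bench, plywood base 101 x 380 x 12 mm; origin on the bench, base x -72 to +29, y -190 to +190 mm. y runs along the jig toward the end stop, x points away from the robot, z up. Back fence: face at x 0, back at x 26 mm, top 42 mm above the bench; wood up to the saw kerf at y -2 mm, then aluminium track. Front batten x -66 to -49 mm, top 22 mm
- channel (a point): middle of the channel's floor (at the jig's middle), 12 mm above the bench; the channel between front batten and back fence is 49 mm wide, runs along the jig's whole length and is open at both ends
- end_stop (a point): centre of the rubber buffer (face toward jig -y) on the end stop, an aluminium block bolted on the track at the jig's +y end, top 64 mm above the bench
- length_stop (a joint): slide of the length stop on its track, m: 0 to 0.100, growing toward jig +y, 0.100 = against the end stop; starts locked, between 0 and 0.04. Grey carriage 48 x 60 mm, deck 58 mm above the bench, a ridge 6 mm thick across each end (tops 74 mm above the bench, 48 mm clear between). Unlocked it slides with about 2 N; locked it has 1.3 mm play each way, then stands fast
- release_button (a joint): travel of the length stop's release button, m: 0 up (locked), 0.005 fully down. Sprung: 4 N to start it, 6.5 N fully down. Unlocked below 0.003. Let go, it springs up by itself and its tooth locks into the track's rack (gaps 8 mm apart, one of them at the end stop); over a land between gaps it stays about 0.0025 down, unlocked
- button_top (a point): centre of the top of the release button, black, round, 26 mm diameter, midway between the two ridges of the length stop; up, it is 67.5 mm above the bench (9.5 mm above the deck, 6.5 mm below the ridge tops); moves with stop and button
- stop_face (a point): point on the working face of the stop plate, 23 mm above the bench on the channel's middle line; the aluminium plate hangs from the length stop into the channel, its face (42 mm wide, 15 to 58 mm above the bench) looks to jig -y; moves with the stop
- blank_center (a point): centre of the loose pine blank, 44 x 130 x 22 mm (its x, y, z), about 0.09 kg, lying flat in the channel on the -y side of the stop plate, its y axis along the jig's y; top 34 mm above the bench
- blank_end (a point): centre of the blank's end face toward the length stop, 65 mm from its centre along +y; this end is to butt against the stop plate

How it is judged:
By the outcome, as a careful person would: the job done as asked, in the order asked, and still so for the second after the job is handed in, with the robot touching nothing.
It also fails if it takes over 51 s, if anything falls off the work surface, if the arm or the gripper's body presses on something with over 40 N, if the wrist force passes 120 N, or if a joint passes its speed limit or range.

## Working session

There is one attempt and no reset: what is moved stays moved. The work goes in short steps, Python scripts to look and compute and a tool call to move; the robot and the scene stay as the last step left them, time stands still between calls to the robot, and variables do not carry over. Pictures are saved under pics/ and viewed, at most 10 in all, crops included, and the job is handed in when it is done.

Besides the shell and the picture viewer there is one more tool, called after "Request:" by a JSON object that holds its "api" and its "payload". drive_tool: Moves the arm, as the interface text tells. Its arguments: {"type":"object","properties":{"series":{"type":"array","items":{"type":"array","items":{"type":"number"}}},"squeeze":{"type":"number"}},"required":["series"]}

```bash
mkdir -p pics; python3 - <<'E'
from plant import robot, read_camera, camera_info
import cv2, numpy as np
for n in("top","side"):
    cv2.imwrite(f"pics/{n}0.png",read_camera(n)[:,:,::-1])
    i=camera_info(n);R=cv2.Rodrigues(np.array(i["rvec"]))[0];print(n,np.array(i["K"]).tolist(),i["dist_coeffs"],-R.T@np.array(i["tvec"]),R[2])
s=robot.get_state();print(s["tool_pos"],s["tcp_rot"],s["time"])
E
```

```text
top [[499.56330086644334, 0.0, 317.76207966069154], [0.0, 499.56330086644334, 200.33717423568567], [0.0, 0.0, 1.0]] [-0.00464856  0.          0.          0.          0.        ] [0.33931194 0.08938025 0.90078402] [ 1.23450243e-01 -5.40392983e-04 -9.92350616e-01]
side [[454.1697679816832, 0.0, 318.1266931492304], [0.0, 454.1697679816832, 203.7481962659659], [0.0, 0.0, 1.0]] [0.00650189 0.         0.         0.         0.        ] [0.0965105  0.73191262 0.4414295 ] [ 0.4351526  -0.77905456 -0.45134932]
[ 0.22876794 -0.60786125  0.23026833] [-3.08911579e+00 -5.61893851e-01  1.12983780e-06] 0.1
```

View pics/top0.png

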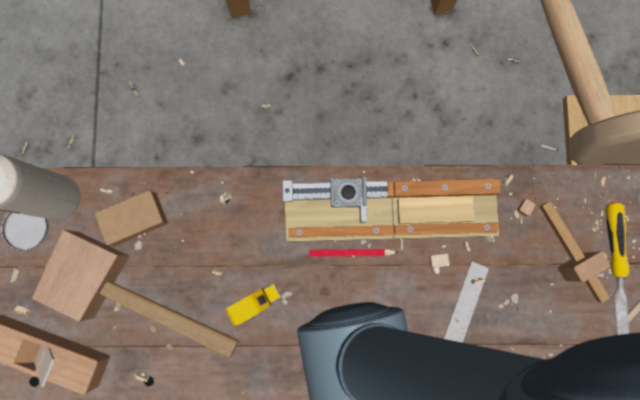

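View pics/side0.png

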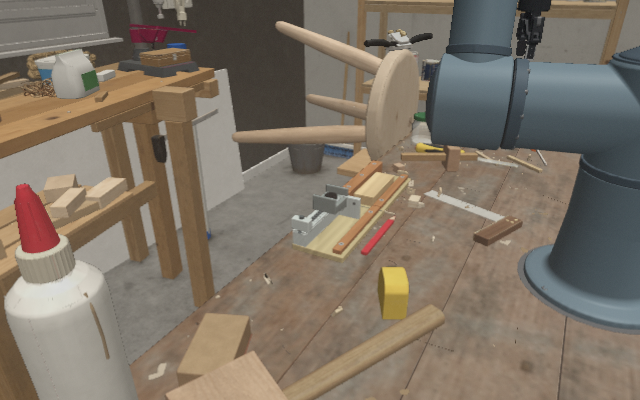

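The top view shows the jig at columns 284–499 and rows 178–240. The end stop is at the left (288,190), the button at about (348,191), and the blank spans columns 399–473. I'll enlarge this area to measure it.

```bash
python3 - <<'E'
import cv2
a=cv2.imread("pics/top0.png")[165:250,270:510]
cv2.imwrite("pics/c0.png",cv2.resize(a,(768,272),interpolation=cv2.INTER_CUBIC))
E
cat > h.py <<'E'
import cv2,numpy as np
from plant import camera_info
def px2w(n,px,z):
    i=camera_info(n);R=cv2.Rodrigues(np.array(i["rvec"]))[0];t=np.array(i["tvec"]).ravel()
    u=cv2.undistortPoints(np.array([[px]],float),np.array(i["K"]),np.array(i["dist_coeffs"])).ravel()
    d=R.T@np.array([*u,1]);c=-R.T@t
    return c+d*(z-c[2])/d[2]
def w2px(n,p):
    i=camera_info(n)
    return cv2.projectPoints(np.array(p,float).reshape(-1,1,3),np.array(i["rvec"]),np.array(i["tvec"]),np.array(i["K"]),np.array(i["dist_coeffs"]))[0].reshape(-1,2)
E
```

```text
(no output)
```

View pics/c0.png

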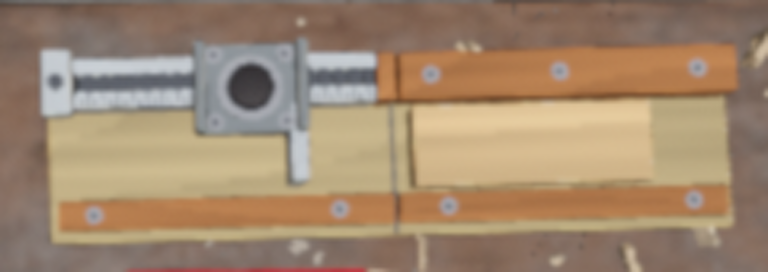

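```bash
python3 - <<'E'
from h import *
P=lambda c,z:px2w("top",[270-.34+c[0]/3.2,165-.34+c[1]/3.2],z)
for n,c,z in [("baseFL",(53,242),.012),("baseFR",(732,226),.012),("fenceR front",(738,91),.042),("fenceR back",(737,45),.042),("button",(250,87),.0675),("blL+",(413,106),.034),("blL-",(415,187),.034),("blR+",(651,100),.034),("blR-",(651,179),.034),("endstop face back",(70,50),.064),("endstop face front",(71,115),.064),("endfarfront",(42,115),.064),("ridgeR",(309,38),.074),("ridgeL b",(194,42),.074),("kerf base",(395,232),.012),("plate tip R",(309,182),.058)]: print(n,P(c,z).round(4))
E
```

```text
baseFL [0.3787 0.1453 0.012 ]
baseFR [ 0.3853 -0.232   0.012 ]
fenceR front [ 0.4569 -0.2281  0.042 ]
fenceR back [ 0.4822 -0.2288  0.042 ]
button [0.4571 0.0383 0.0675]
blL+ [ 0.4508 -0.0528  0.034 ]
blL- [ 0.4064 -0.0527  0.034 ]
blR+ [ 0.4533 -0.1831  0.034 ]
blR- [ 0.41   -0.1812  0.034 ]
endstop face back [0.478  0.1332 0.064 ]
endstop face front [0.4432 0.1327 0.064 ]
endfarfront [0.4433 0.148  0.064 ]
ridgeR [0.4819 0.0074 0.074 ]
ridgeL b [0.4802 0.0677 0.074 ]
kerf base [ 0.3832 -0.0446  0.012 ]
plate tip R [0.4075 0.0072 0.058 ]
```

```bash
python3 - <<'E'
from h import *
def tri(a,b):
    A=[]
    for n,p in(("top",a),("side",b)):
        p0=px2w(n,p,0);p1=px2w(n,p,.3);d=(p1-p0)/np.linalg.norm(p1-p0);A.append((np.eye(3)-np.outer(d,d),p0))
    X=np.linalg.solve(sum(m for m,_ in A),sum(m@p for m,p in A));return X.round(3),[np.linalg.norm(m@(X-p)).round(3) for m,p in A]
print(tri((615,135),(393,100)),tri((572,155),(375,150)))
print(w2px("side",[[.457,.038,.0675],[.43,-.182,.034]]))
E
```

```text
(array([ 0.513, -0.375,  0.151]), [np.float64(0.019), np.float64(0.019)]) (array([ 0.532, -0.373,  0.01 ]), [np.float64(0.002), np.float64(0.002)])
[[330.49117868 193.67985097]
 [385.42128991 172.93444473]]
```

Request:
{"api": "drive_tool", "payload": {"series": [[0,0,0,0,0,0.12,1],[0,0,0,0,0,0.24,1],[0,0,0,0,0,0.342,1],[0,0,0,0,0,0.342,1],[0,0,0,0,0,0.342,1],[0,0,0,0,0,0.342,1],[0,0,0,0,0,0.342,1],[0,0,0,0,0,0.342,1]], "squeeze": 40}}

```text
time: 0.77
tool_pos: [0.2289, -0.6083, 0.2312]
tcp_rot: [-3.141, -0.029, 0.0]
wrist_force: [-0.5, 0.4, -0.7]
gripper_width: -0.0002
grasp_force: 0.0
```

Request:
{"api": "drive_tool", "payload": {"series": [[120,-324,40,0,0,0,1],[120,-324,40,0,0,0,1],[120,-324,40,0,0,0,1],[120,-324,40,0,0,0,1],[120,-324,40,0,0,0,1],[120,-324,40,0,0,0,1],[120,-324,40,0,0,0,1],[120,-324,40,0,0,0,1]]}}

```text
time: 1.43
tool_pos: [0.3386, -0.2941, 0.1929]
tcp_rot: [3.141, 0.028, 0.001]
wrist_force: [-0.3, -0.6, -0.3]
gripper_width: 0.0002
grasp_force: 0.0
```

Request:
{"api": "drive_tool", "payload": {"series": [[120,-324,40,0,0,0,1],[120,-324,40,0,0,0,1],[120,-324,40,0,0,0,1],[120,-324,40,0,0,0,1],[120,-324,40,0,0,0,1],[120,-324,40,0,0,0,1],[120,-324,40,0,0,0,1],[120,-324,40,0,0,0,1]]}}

```text
time: 2.1
tool_pos: [0.4482, 0.0188, 0.1549]
tcp_rot: [3.141, 0.029, 0.002]
wrist_force: [1.1, -1.1, 0.2]
gripper_width: 0.0002
grasp_force: 0.0
```

Request:
{"api": "drive_tool", "payload": {"series": [[0,0,30,0,0,0,1],[0,0,50,0,0,0,1],[0,0,65,0,0,0,1],[0,0,65,0,0,0,1],[0,0,65,0,0,0,1],[0,0,65,0,0,0,1],[0,0,65,0,0,0,1],[0,0,65,0,0,0,1]]}}

```text
time: 2.77
tool_pos: [0.4488, 0.0162, 0.091]
tcp_rot: [3.141, 0.027, 0.004]
wrist_force: [0.5, 0.1, 0.9]
gripper_width: 0.0001
grasp_force: 0.0
```

```bash
python3 - <<'E'
from plant import robot, read_camera
import cv2
from h import *
s=robot.get_state();print(s["tool_pos"],s["wrist_force"])
a=read_camera("side")[130:260,270:430,::-1];b=read_camera("top")[140:240,260:420,::-1]
cv2.imwrite("pics/c1.png",np.hstack([cv2.resize(a,(480,390)),cv2.resize(np.vstack([b,b[:30]*0]),(320,390*320//480+0) if 0 else (320,390))]))
E
```

```text
[0.44877569 0.01617335 0.09096566] [0.45665418 0.13617159 0.91491813]
```

View pics/c1.png

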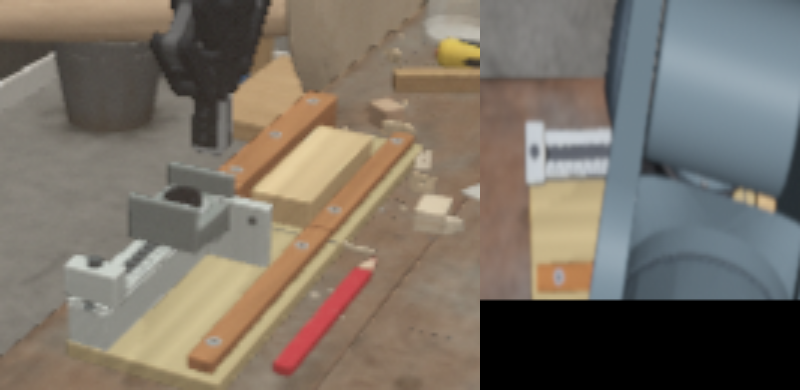

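Request:
{"api": "drive_tool", "payload": {"series": [[9,-28,0,0,0,0,1],[9,-28,0,0,0,0,1],[9,-28,0,0,0,0,1],[9,-28,10,0,0,0,1],[9,-28,18,0,0,0,1],[9,-28,20,0,0,0,1],[9,-28,20,0,0,0,1],[9,-28,20,0,0,0,1]]}}

```text
time: 3.53
tool_pos: [0.4559, 0.0445, 0.0691]
tcp_rot: [-3.141, -0.027, 0.002]
wrist_force: [-0.1, -0.0, 0.3]
gripper_width: -0.0001
grasp_force: 0.0
```

Request:
{"api": "drive_tool", "payload": {"series": [[0,0,1,0,0,0,1],[0,0,2,0,0,0,1],[0,0,3,0,0,0,1],[0,0,3.5,0,0,0,1],[0,0,4,0,0,0,1],[0,0,4,0,0,0,1],[0,0,4,0,0,0,1],[0,0,4,0,0,0,1]]}}

```text
time: 4.2
tool_pos: [0.4566, 0.0447, 0.066]
tcp_rot: [3.141, 0.028, 0.001]
wrist_force: [-0.6, -1.3, 4.9]
gripper_width: -0.0002
grasp_force: 2.4
```

Request:
{"api": "drive_tool", "payload": {"series": [[0,0,1,0,0,0,1],[0,0,2,0,0,0,1],[0,0,3,0,0,0,1],[0,0,3.5,0,0,0,1],[0,0,4,0,0,0,1],[0,0,4,0,0,0,1],[0,0,4,0,0,0,1],[0,0,4,0,0,0,1]]}}

```text
time: 4.87
tool_pos: [0.4566, 0.0447, 0.0622]
tcp_rot: [3.141, 0.028, 0.001]
wrist_force: [-3.0, -1.2, 6.8]
gripper_width: 0.0
grasp_force: 4.0
```

Request:
{"api": "drive_tool", "payload": {"series": [[0,-1,0.7,0,0,0,1],[0,-4,0.7,0,0,0,1],[0,-8,0.7,0,0,0,1],[0,-13,0.7,0,0,0,1],[0,-18,0.7,0,0,0,1],[0,-23,0.7,0,0,0,1],[0,-28,0.7,0,0,0,1],[0,-32,0.7,0,0,0,1]]}}

```text
time: 5.53
tool_pos: [0.456, 0.0769, 0.062]
tcp_rot: [3.141, 0.029, -0.0]
wrist_force: [-5.8, -1.9, 13.3]
gripper_width: 0.0
grasp_force: 6.8
```

```bash
python3 - <<'E'
from plant import robot, read_camera
import cv2
s=robot.get_state();print(s["tool_pos"],s["wrist_force"])
a=read_camera("side")[130:260,270:430,::-1]
cv2.imwrite("pics/c2.png",cv2.resize(a,(640,520)))
E
```

```text
[0.45601479 0.07685118 0.06201545] [-5.75397186 -1.89133185 13.2984683 ]
```

View pics/c2.png

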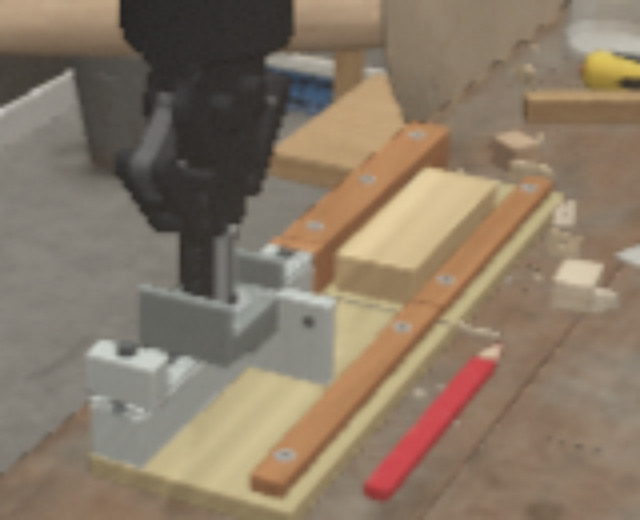

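The stop is travelling with the finger, with the button held down and roughly 28 mm still to go to the end stop.

Request:
{"api": "drive_tool", "payload": {"series": [[-0.5,-3,-0.3,0,0,0,1],[-0.5,-7,-0.3,0,0,0,1],[-0.5,-11,-0.3,0,0,0,1],[-0.5,-14,-0.3,0,0,0,1],[-0.5,-17,-0.3,0,0,0,1],[-0.5,-19,-0.3,0,0,0,1],[-0.5,-21,-0.3,0,0,0,1],[-0.5,-22,-0.3,0,0,0,1]]}}

```text
time: 6.25
tool_pos: [0.4555, 0.0988, 0.0621]
tcp_rot: [3.141, 0.029, 0.002]
wrist_force: [-2.7, -1.2, 10.0]
gripper_width: -0.0
grasp_force: 4.9
```

Request:
{"api": "drive_tool", "payload": {"series": [[0,-1,0,0,0,0,1],[0,-2,0,0,0,0,1],[0,-3,0,0,0,0,1],[0,-3.5,0,0,0,0,1],[0,-4,0,0,0,0,1],[0,-4,0,0,0,0,1],[0,-4,0,0,0,0,1],[0,-4,0,0,0,0,1]]}}

```text
time: 6.92
tool_pos: [0.4554, 0.1027, 0.0621]
tcp_rot: [3.141, 0.028, 0.002]
wrist_force: [-2.2, -1.4, 9.8]
gripper_width: 0.0003
grasp_force: 4.9
```

Request:
{"api": "drive_tool", "payload": {"series": [[0,-0.7,0,0,0,0,1],[0,-1.4,0,0,0,0,1],[0,-2.1,0,0,0,0,1],[0,-2.8,0,0,0,0,1],[0,-3.4,0,0,0,0,1],[0,-4,0,0,0,0,1],[0,-4,0,0,0,0,1],[0,-4,0,0,0,0,1]]}}

```text
time: 7.58
tool_pos: [0.4554, 0.1067, 0.0621]
tcp_rot: [3.141, 0.028, 0.002]
wrist_force: [-2.8, -1.6, 9.7]
gripper_width: 0.0002
grasp_force: 4.9
```

Request:
{"api": "drive_tool", "payload": {"series": [[0,-0.7,0,0,0,0,1],[0,-1.4,0,0,0,0,1],[0,-2.1,0,0,0,0,1],[0,-2.8,0,0,0,0,1],[0,-3,0,0,0,0,1],[0,-3,0,0,0,0,1],[0,-3,0,0,0,0,1],[0,-3,0,0,0,0,1]]}}

```text
time: 8.25
tool_pos: [0.4558, 0.1092, 0.0621]
tcp_rot: [3.14, 0.029, 0.004]
wrist_force: [-0.5, -4.1, 8.4]
gripper_width: 0.0001
grasp_force: 3.7
```

Request:
{"api": "drive_tool", "payload": {"series": [[0,-0.7,0,0,0,0,1],[0,-1.4,0,0,0,0,1],[0,-2.1,0,0,0,0,1],[0,-2.5,0,0,0,0,1],[0,-2.5,0,0,0,0,1],[0,-2.5,0,0,0,0,1],[0,-2.5,0,0,0,0,1],[0,-2.5,0,0,0,0,1]]}}

```text
time: 8.92
tool_pos: [0.4558, 0.111, 0.062]
tcp_rot: [3.139, 0.029, 0.004]
wrist_force: [-0.3, -7.6, 7.0]
gripper_width: -0.0002
grasp_force: 5.3
```

```bash
python3 - <<'E'
from plant import robot, read_camera
import cv2
s=robot.get_state();print(s["tool_pos"],s["wrist_force"])
a=read_camera("side")[170:260,280:390,::-1]
cv2.imwrite("pics/c3.png",cv2.resize(a,(660,540)))
E
```

```text
[0.4558348  0.11098344 0.06202312] [-0.27068993 -7.58277659  6.97707033]
```

View pics/c3.png

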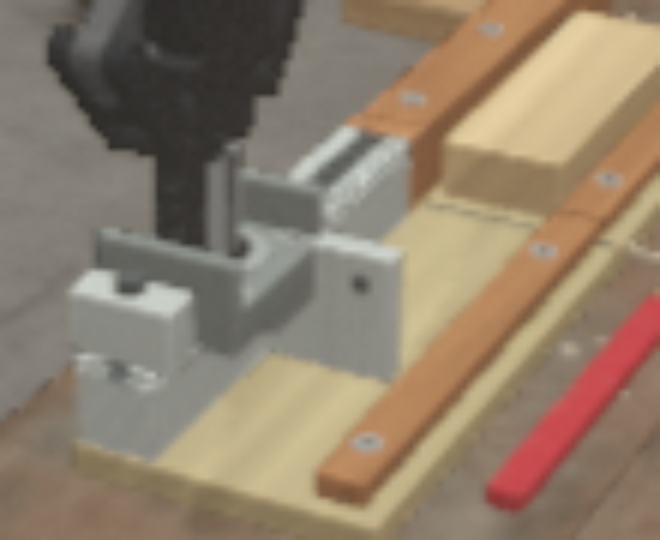

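Request:
{"api": "drive_tool", "payload": {"series": [[0,-0.5,0,0,0,0,1],[0,-1,0,0,0,0,1],[0,-1.5,0,0,0,0,1],[0,-2,0,0,0,0,1],[0,-2,0,0,0,0,1],[0,-2,0,0,0,0,1],[0,-2,0,0,0,0,1],[0,-2,0,0,0,0,1]]}}

```text
time: 9.63
tool_pos: [0.4558, 0.1114, 0.062]
tcp_rot: [3.135, 0.031, 0.003]
wrist_force: [-0.4, -15.3, 7.3]
gripper_width: 0.0
grasp_force: 9.6
```

Hard stop: the lateral force rose to 15 N with almost no motion, so the stop is at the end. Next I ease the side push and let the button spring up.

Request:
{"api": "drive_tool", "payload": {"series": [[0,1,0,0,0,0,1],[0,2,0,0,0,0,1],[0,2,-1,0,0,0,1],[0,2,-2,0,0,0,1],[0,2,-4,0,0,0,1],[0,2,-6,0,0,0,1],[0,2,-8,0,0,0,1],[0,2,-9,0,0,0,1]]}}

```text
time: 10.3
tool_pos: [0.4536, 0.1127, 0.0697]
tcp_rot: [-3.141, -0.028, 0.003]
wrist_force: [0.8, 1.1, -0.5]
gripper_width: -0.0
grasp_force: 0.0
```

Request:
{"api": "drive_tool", "payload": {"series": [[0,5,0,0,0,0,1],[0,5,-3,0,0,0,1],[0,5,-20,0,0,0,1],[0,5,-40,0,0,0,1],[-20,40,-50,0,0,0,1],[-25,80,-50,0,0,0,1],[-28,120,-50,0,0,0,1],[-28,160,-50,0,0,0,1]]}}

```text
time: 10.97
tool_pos: [0.4285, -0.0493, 0.1204]
tcp_rot: [-3.141, -0.03, -0.001]
wrist_force: [0.6, 1.0, -0.2]
gripper_width: 0.0002
grasp_force: 0.0
```

Request:
{"api": "drive_tool", "payload": {"series": [[0,40,0,0,0,0,1],[0,80,0,0,0,0,1],[0,120,0,0,0,0,1],[0,160,0,0,0,0,1],[0,160,0,0,0,0,1],[0,160,0,0,0,0,1],[0,160,0,0,0,0,1],[0,160,0,0,0,0,1]]}}

```text
time: 11.63
tool_pos: [0.4319, -0.2069, 0.1197]
tcp_rot: [-3.14, -0.03, 0.001]
wrist_force: [-0.6, 0.3, -0.0]
gripper_width: -0.0
grasp_force: 0.0
```

```bash
python3 - <<'E'
from plant import robot, read_camera
import cv2
from h import *
s=robot.get_state();print(s["time"],s["tool_pos"],s["tcp_rot"],s["wrist_force"])
a=read_camera("side")[165:260,280:390,::-1];b=read_camera("top")[165:250,270:510,::-1]
A=cv2.resize(a,(440,380),interpolation=cv2.INTER_CUBIC);cv2.imwrite("pics/c4.png",np.vstack([np.hstack([A,A[:,:328]*0]),cv2.resize(b,(768,200*272//250))]))
E
```

```text
11.6333 [ 0.43191751 -0.20690401  0.11974586] [-3.14041426e+00 -2.97287918e-02  1.35700920e-03] [-0.55169459  0.28469349 -0.0297007 ]
```

View pics/c4.png

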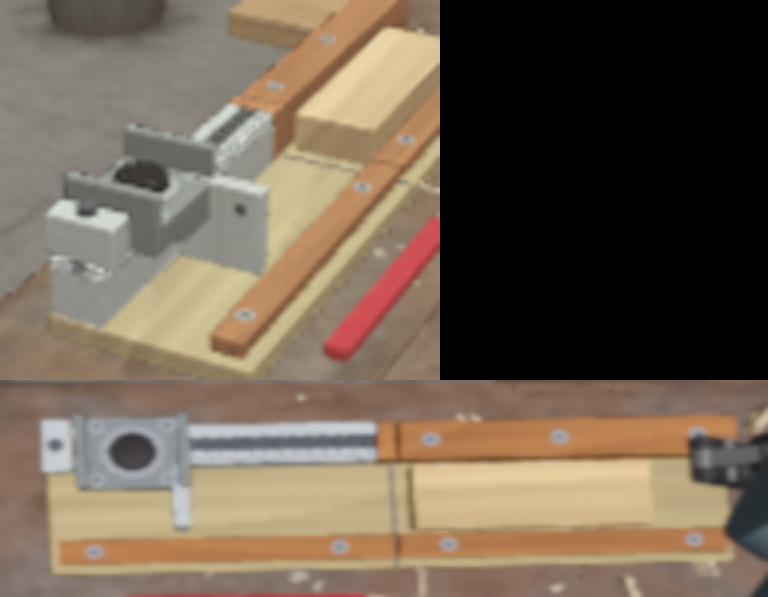

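```bash
python3 - <<'E'
from h import *
from plant import read_camera
a=cv2.imread("pics/side0.png");b=read_camera("side")[:,:,::-1]
def blob(im,p):
    x,y=np.round(p).astype(int);g=cv2.cvtColor(np.ascontiguousarray(im[y-12:y+13,x-14:x+15]),cv2.COLOR_BGR2GRAY)
    n,l,s,c=cv2.connectedComponentsWithStats((g<62).astype(np.uint8))
    return [(s[i].tolist(),(c[i]+[x-14,y-12]).round(2)) for i in range(1,n) if s[i,4]>15]
for im,p in((a,[.457,.038,.0675]),(b,[.4559,.0995,.0675]),(b,[.4559,.0995,.065])):
    q=w2px("side",p)[0];print(q,blob(im,q))
E
```

```text
[330.49117868 193.67985097] [([9, 11, 11, 6, 41], array([330.88, 194.95]))]
[315.15979221 206.74507867] [([8, 11, 12, 7, 49], array([315.08, 208.61]))]
[315.16916763 207.97808869] [([8, 10, 12, 7, 49], array([315.08, 208.61]))]
```

Request:
{"api": "drive_tool", "payload": {"series": [[0,0,35,0,0,0,1],[0,0,65,0,0,0,1],[0,0,85,0,0,0,1],[0,0,93,0,0,0,1],[0,0,97,0,0,0,1],[0,0,97,0,0,0,1],[0,0,97,0,0,0,1],[0,0,97,0,0,0,1]]}}

```text
time: 12.45
tool_pos: [0.4334, -0.2089, 0.0247]
tcp_rot: [3.14, 0.028, 0.004]
wrist_force: [-0.2, -0.1, 0.4]
gripper_width: -0.0003
grasp_force: 0.0
```

The image check of the button's height is ambiguous (0.6 px), so I'll confirm the lock with a light touch before moving the blank.

Request:
{"api": "drive_tool", "payload": {"series": [[0,0,-40,0,0,0,1],[0,0,-80,0,0,0,1],[0,-20,-90,0,0,0,1],[5,-60,-90,0,0,0,1],[10,-100,-90,0,0,0,1],[15,-140,-90,0,0,0,1],[20,-180,-90,0,0,0,1],[23,-220,-90,0,0,0,1]]}}

```text
time: 13.12
tool_pos: [0.4522, 0.0138, 0.115]
tcp_rot: [3.141, 0.027, 0.006]
wrist_force: [0.6, 0.7, 0.7]
gripper_width: 0.0001
grasp_force: 0.0
```

Request:
{"api": "drive_tool", "payload": {"series": [[2,-40,0,0,0,0,1],[5,-80,0,0,0,0,1],[5,-90,0,0,0,0,1],[5,-90,0,0,0,0,1],[5,-90,15,0,0,0,1],[5,-90,30,0,0,0,1],[5,-90,35,0,0,0,1],[5,-90,35,0,0,0,1]]}}

```text
time: 13.78
tool_pos: [0.454, 0.1012, 0.0774]
tcp_rot: [3.141, 0.026, -0.004]
wrist_force: [-0.2, 0.6, -0.2]
gripper_width: -0.0001
grasp_force: 0.0
```

Request:
{"api": "drive_tool", "payload": {"series": [[1,0,4,0,0,0,1],[1,0,7,0,0,0,1],[1,0,9,0,0,0,1],[1,0,10,0,0,0,1],[1,0,10.5,0,0,0,1],[1,0,10.5,0,0,0,1],[1,0,10.5,0,0,0,1],[1,0,10.5,0,0,0,1]]}}

```text
time: 14.45
tool_pos: [0.4559, 0.1023, 0.0679]
tcp_rot: [3.141, 0.028, 0.0]
wrist_force: [0.5, 0.3, 0.3]
gripper_width: -0.0002
grasp_force: 0.0
```

Request:
{"api": "drive_tool", "payload": {"series": [[0,0,0.4,0,0,0,1],[0,0,0.8,0,0,0,1],[0,0,1.2,0,0,0,1],[0,0,1.3,0,0,0,1],[0,0,1.3,0,0,0,1],[0,0,1.3,0,0,0,1],[0,0,1.3,0,0,0,1],[0,0,1.3,0,0,0,1]]}}

```text
time: 15.12
tool_pos: [0.4559, 0.1023, 0.0666]
tcp_rot: [-3.141, -0.028, -0.001]
wrist_force: [-1.1, -0.7, 4.5]
gripper_width: -0.0
grasp_force: 2.0
```

I felt contact at about 67 mm, so the button is fully up and the stop is locked. Now back to the blank's far end.

Request:
{"api": "drive_tool", "payload": {"series": [[0,0,-5,0,0,0,1],[0,0,-25,0,0,0,1],[0,0,-48,0,0,0,1],[-5,20,-48,0,0,0,1],[-10,60,-48,0,0,0,1],[-15,100,-48,0,0,0,1],[-20,140,-48,0,0,0,1],[-25,180,-48,0,0,0,1]]}}

```text
time: 15.78
tool_pos: [0.4332, -0.0796, 0.1144]
tcp_rot: [3.141, 0.029, 0.0]
wrist_force: [1.0, -0.5, -0.1]
gripper_width: 0.0001
grasp_force: 0.0
```

Request:
{"api": "drive_tool", "payload": {"series": [[-2,40,0,0,0,0,1],[-4,80,0,0,0,0,1],[-5,120,0,0,0,0,1],[-5,131,0,0,0,0,1],[-5,131,0,0,0,0,1],[-5,131,0,0,0,0,1],[-5,131,20,0,0,0,1],[-5,131,40,0,0,0,1]]}}

```text
time: 16.45
tool_pos: [0.4321, -0.208, 0.0748]
tcp_rot: [3.14, 0.031, 0.003]
wrist_force: [-0.3, 0.5, -1.6]
gripper_width: 0.0001
grasp_force: 0.0
```

Request:
{"api": "drive_tool", "payload": {"series": [[0,0,25,0,0,0,1],[0,0,40,0,0,0,1],[0,0,47,0,0,0,1],[0,0,51,0,0,0,1],[0,0,51,0,0,0,1],[0,-4,51,0,0,0,1],[0,-8,51,0,0,0,1],[0,-11,51,0,0,0,1]]}}

```text
time: 17.12
tool_pos: [0.4317, -0.198, 0.0244]
tcp_rot: [3.14, 0.028, 0.002]
wrist_force: [-0.6, 0.0, -0.4]
gripper_width: 0.0003
grasp_force: 0.0
```

Request:
{"api": "drive_tool", "payload": {"series": [[0,-3,0,0,0,0,1],[0,-7,0,0,0,0,1],[0,-12,0,0,0,0,1],[0,-17,0,0,0,0,1],[0,-22,0,0,0,0,1],[0,-27,0,0,0,0,1],[0,-32,0,0,0,0,1],[0,-37,0,0,0,0,1]]}}

```text
time: 17.78
tool_pos: [0.4307, -0.1609, 0.0237]
tcp_rot: [3.141, 0.028, 0.001]
wrist_force: [0.8, -2.1, 2.8]
gripper_width: 0.0003
grasp_force: 1.2
```

Request:
{"api": "drive_tool", "payload": {"series": [[0,-5,0,0,0,0,1],[0,-10,0,0,0,0,1],[0,-15,0,0,0,0,1],[0,-20,0,0,0,0,1],[0,-25,0,0,0,0,1],[0,-30,0,0,0,0,1],[0,-35,0,0,0,0,1],[0,-40,0,0,0,0,1]]}}

```text
time: 18.45
tool_pos: [0.4297, -0.1207, 0.0234]
tcp_rot: [-3.141, -0.028, 0.0]
wrist_force: [0.2, -2.4, 3.0]
gripper_width: 0.0001
grasp_force: 1.5
```

Request:
{"api": "drive_tool", "payload": {"series": [[0,-5,0,0,0,0,1],[0,-10,0,0,0,0,1],[0,-15,0,0,0,0,1],[0,-20,0,0,0,0,1],[0,-25,0,0,0,0,1],[0,-29,0,0,0,0,1],[0,-32,0,0,0,0,1],[0,-34,0,0,0,0,1]]}}

```text
time: 19.12
tool_pos: [0.4289, -0.0867, 0.0233]
tcp_rot: [-3.141, -0.028, 0.001]
wrist_force: [-0.1, -1.7, 1.5]
gripper_width: -0.0
grasp_force: 1.0
```

Request:
{"api": "drive_tool", "payload": {"series": [[0,-1,0,0,0,0,1],[0,-2,0,0,0,0,1],[0,-3,0,0,0,0,1],[0,-4,0,0,0,0,1],[0,-5,0,0,0,0,1],[0,-6,0,0,0,0,1],[0,-7,0,0,0,0,1],[0,-7,0,0,0,0,1]]}}

```text
time: 19.78
tool_pos: [0.4289, -0.08, 0.0233]
tcp_rot: [-3.141, -0.028, 0.0]
wrist_force: [-1.0, -1.0, 0.8]
gripper_width: -0.0
grasp_force: 0.3
```

Request:
{"api": "drive_tool", "payload": {"series": [[0,-0.6,0,0,0,0,1],[0,-1.2,0,0,0,0,1],[0,-1.8,0,0,0,0,1],[0,-2.4,0,0,0,0,1],[0,-3,0,0,0,0,1],[0,-3.5,0,0,0,0,1],[0,-4,0,0,0,0,1],[0,-4,0,0,0,0,1]]}}

```text
time: 20.45
tool_pos: [0.4289, -0.0761, 0.0234]
tcp_rot: [-3.141, -0.028, 0.0]
wrist_force: [1.2, 0.2, 0.6]
gripper_width: -0.0004
grasp_force: 0.2
```

Request:
{"api": "drive_tool", "payload": {"series": [[0,-0.5,0,0,0,0,1],[0,-1,0,0,0,0,1],[0,-1.5,0,0,0,0,1],[0,-2,0,0,0,0,1],[0,-2.5,0,0,0,0,1],[0,-2.5,0,0,0,0,1],[0,-2.5,0,0,0,0,1],[0,-2.5,0,0,0,0,1]]}}

```text
time: 21.12
tool_pos: [0.4289, -0.0737, 0.0234]
tcp_rot: [-3.141, -0.028, 0.0]
wrist_force: [-0.6, -0.3, -0.0]
gripper_width: -0.0001
grasp_force: 0.1
```

Request:
{"api": "drive_tool", "payload": {"series": [[0,-0.5,0,0,0,0,1],[0,-1,0,0,0,0,1],[0,-1.5,0,0,0,0,1],[0,-2,0,0,0,0,1],[0,-2.5,0,0,0,0,1],[0,-2.5,0,0,0,0,1],[0,-2.5,0,0,0,0,1],[0,-2.5,0,0,0,0,1]]}}

```text
time: 21.78
tool_pos: [0.4301, -0.0729, 0.0242]
tcp_rot: [3.138, 0.029, 0.004]
wrist_force: [1.5, -8.6, 0.2]
gripper_width: -0.0001
grasp_force: 3.7
```

```bash
python3 - <<'E'
from plant import read_camera
import cv2
cv2.imwrite("pics/c5.png",cv2.resize(read_camera("side")[165:260,280:400,::-1],(720,570),interpolation=cv2.INTER_CUBIC))
E
```

```text
(no output)
```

View pics/c5.png

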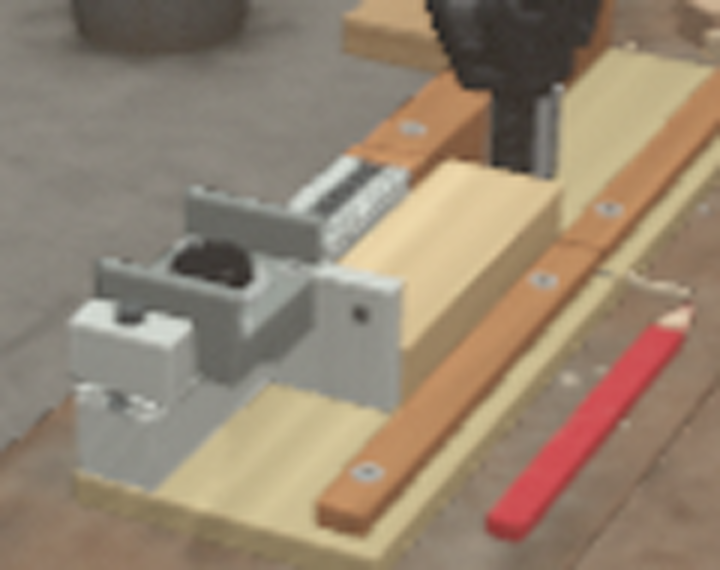

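The blank is butted against the plate: contact force is 8.6 N at the predicted position. I'll back straight off, then lift clear.

Request:
{"api": "drive_tool", "payload": {"series": [[0,2,0,0,0,0,1],[0,5,0,0,0,0,1],[0,10,0,0,0,0,1],[0,20,0,0,0,0,1],[0,25,0,0,0,0,1],[0,25,-20,0,0,0,1],[0,25,-50,0,0,0,1],[0,25,-85,0,0,0,1]]}}

```text
time: 22.5
tool_pos: [0.4276, -0.096, 0.1077]
tcp_rot: [-3.139, -0.026, 0.007]
wrist_force: [0.2, -0.7, -0.3]
gripper_width: -0.0004
grasp_force: 0.0
```

Request:
{"api": "drive_tool", "payload": {"series": [[0,30,-20,0,0,0,1],[0,60,-40,0,0,0,1],[0,90,-50,0,0,0,1],[0,100,-50,0,0,0,1],[0,100,-50,0,0,0,1],[0,100,-50,0,0,0,1],[0,100,-50,0,0,0,1],[0,100,-50,0,0,0,1]]}}

```text
time: 23.17
tool_pos: [0.4304, -0.1948, 0.1572]
tcp_rot: [-3.14, -0.03, 0.003]
wrist_force: [0.9, 0.2, -0.1]
gripper_width: 0.0001
grasp_force: 0.0
```

```bash
python3 - <<'E'
from plant import read_camera
import cv2
cv2.imwrite("pics/c6.png",cv2.resize(read_camera("top")[165:250,270:430,::-1],(800,425),interpolation=cv2.INTER_CUBIC))
E
```

```text
(no output)
```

View pics/c6.png

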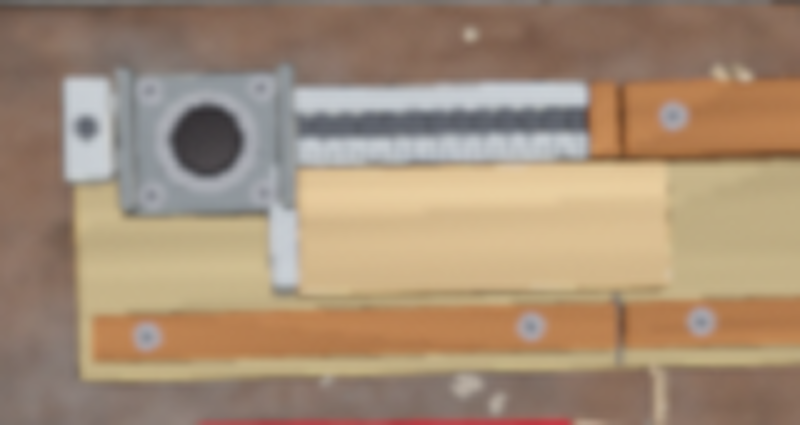

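The stop sits at the end stop (column 118) and the blank's end is flush with the plate (column 298), with no gap and the arm clear.

```bash
python3 -c "
from plant import robot
print(robot.job_done())"
```

```text
the job is handed in; nothing more can be done
None
```

The job is handed in at about 23 s: the length stop is locked against the end stop with its button fully up, the pine blank is butted against the stop plate, and the arm is clear of everything.

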